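# Unlock a cup blender and hold its pulse dial at the third notch

### The arm

A 7-joint arm with a two-finger parallel gripper is mounted at the origin on a cart in front of the work surface, level with it; the furniture and walls round the work are solid. World frame = base frame: x ahead of the robot, y to its left, z up, the work surface at z = 0. Lengths are in m, angles in rad, forces in N, time in s.
With the tool pointing down it reaches from about 0.425 to 1.025 m from the base axis. Payload 9.4 kg.
Tool frame: the origin (TCP) lies at the very end of the fingers, on their centre line; the grasp point (between the pads) lies bot.hold_point_z behind it (bot.hold_point_z is the distance from the TCP to the grasp point, in m); z points along the fingers, y is the line along which they close (so a half turn about z gives the same grasp; the last joint's range is limited). The gripper opens to 93 mm and grips with 3 to 60 N. Pads are 15 mm wide; open, the fingers measure 128 mm over their backs; the gripper's body (75 mm by 188 mm) begins 65 mm behind the grasp point.
Start: joints at [-1.247, 0.599, -0.003, 1.599, 0.002, 0.943, -0.08], TCP at [0.283, 0.668, 0.219] pointing down, gripper open.
Joint ranges: [-2.57, 2.57], [-0.35, 1.97], [-1.29, 1.29], [0.11, 2.56], [-1.05, 4.19], [0.11, 1.86], [-2.63, 2.63]. Speed limits (rad/s): [2.22, 2.22, 3.01, 3.01, 3.14, 3.14, 3.14].

### API

Orientations are given as a unit quaternion [x, y, z, w].
In Python, from workcell import bot gives the robot as it stands.
- The arm moves only by the tool servo_tool, never from a script. Its argument "rows" is a list of rows, each a list of 7 numbers: the finger opening in m, from 0 to 0.093, then the shift along the tool's x, y, z in m, then the turn, a rotation vector about the tool's x, y, z in degrees. In form: [[gripper, tx, ty, tz, ax, ay, az], ...]. A call has 1 to 5 rows; each row is the pose to reach, as a shift and turn from the pose commanded when the call began, along the tool's axes at that moment; what a row does not reach only later rows make up. A row lasts 1/10 s, in which the tool goes at most 50 mm and 8.59 degrees, less where a joint would pass 70% of its speed; a pose out of reach is approached as far as the arm can. A call with a gripper value outside its range is refused whole. The fingers move at their own pace and stop on an object; "grip_force" is the grip in N (left out, the last holds). Time passes only in rows, so rows that repeat a pose let the fingers close. It gives the time, the measured TCP pose, the force, the opening and the grip force at its end, in the units of the state.
- bot.sense(): the state, without advancing time (a new reading comes with each control period).
- bot.grab_frame(name): name is "side" or "top" or "wrist"; returns the picture (480x640x3 uint8, red, green, blue); there is no depth.
- bot.calibration(name): a dict with "mtx" (3x3 intrinsics, pixels), "k1" (the pictures are not rectified: a ray, as slopes to the right and down, at radius r is drawn at 1 + k1 r^2 times it, then the intrinsics apply), "rvec" (rotation vector, rad) and "tvec" (3), from world to camera coordinates, as OpenCV has them; the wrist camera has in their place "tool_from_camera" (4x4, takes a point from camera to tool coordinates, whose origin is the TCP and whose axes are the flange's). Camera axes: x right, y down, z forward; pixel columns grow to the right and rows downward; lengths in m; the calibration is good to about 2 mm. A picture is of the moment at which its call begins: read the wrist's pose just before it. calibration takes no time and is no camera call.
- bot.finish_job(): hands the job in; it is judged then, once.
The state is a dict: "time": time; "joint_positions": joint angles; "joint_velocities": joint speeds; "joint_efforts": joint torques, N m; "position": TCP position; "ee_rot": TCP orientation; "ft_force": force on the tool from outside, world axes, zero at the start; "wrist_torque": the same for the moment, N m; "grip_width": finger opening in m; "gripper_force": force on a finger pad.
Only numpy, scipy, OpenCV 4.12 (cv2) and the standard library are available. Lean on these libraries where they do the work, as an engineer would, in place of code of your own. Each camera call takes 0.05 s, during which the arm holds its last target. There are 200 camera calls.

### The job

Run the blender on its strongest pulse: first unlock it by squeezing the red trigger on its carrying grip against the grip's bar and letting it spring back out. Then turn the spring-return dial clockwise, past the one-dot and two-dot notches to the three-dot notch, and hold it there with the gripper: finish while still holding it, since it springs back to off when let go. Do not disturb the mug, the lemon and the spice jar beside the blender.

Things in the scene. Friction and masses are not known exactly. Their poses are not given: they have to be found in the camera images.
- blender: cup blender, fixed to the worktop: white housing 190 x 280 x 60 mm (x, y, height), with a carrying grip at its left, a dial at its right and an upturned green cup (78 mm wide, top 176 mm above the worktop) at the back centre, 55 mm behind the housing's centre. Origin under the housing's centre, on the worktop; x points to the blender's back (away from the robot), y to its left.
- grip: the fixed black carrying grip: a bar 16 (x) x 110 (y) x 20 (height) mm lying along the blender's y, its centre 52 mm above the housing's top (112 mm above the worktop), on a post at either end; free underneath (42 mm from the bar's underside to the housing). Origin on the housing's top under the bar's middle; axes as the blender's.
- grip_bar (a point): point in the middle of the grip's bar (in x and height), level in y with trigger_pad; the bar's faces lie 8 mm before and behind it in the blender's x
- trigger_pad (a point): point on the near (-x) face of the red trigger where it is to be squeezed, 32 mm in front of grip_bar. The trigger is a paddle 10 mm thick, 80 mm long and 19 mm high, along the near side of the bar at the same height, hinged on an upright pin at its right end 57 mm from this point; bar and trigger together are 40 mm across at rest, about 31 mm squeezed home.
- trigger (a joint): angle of the trigger (rad): 0 sprung out, 0.16 squeezed home (about 9 mm at trigger_pad); the spring pushes back with about 2.5 N at the start and 6 N at home
- dial: the dial: a grey wing (handle), 52 mm long (its x), 14 mm wide (its y), its top 33 mm above the origin, standing on a black disc of 60 mm diameter. Origin on its upright axis, on the disc's top (69 mm above the worktop). Its x axis points along the wing to the end with the red pointer line.
- dial_turn (a joint): angle of the dial (rad), growing clockwise seen from above: 0 off (black dot on the housing), notches at 0.4 (one red dot), 0.8 (row of two) and 1.2 (row of three); each notch is felt as a crest halfway before it; hard stop at 1.32. A spring always turns it back to 0 when let go; turning it takes up to about 0.18 N m, holding it at the third notch about 0.13 N m.
- mug: white mug with dots, 82 mm wide, 91 mm tall, loose, beside the right of the blender: leave alone. Origin under its middle.
- lemon: lemon, 71 x 53 x 51 mm, loose, at the left of the blender: leave alone. Origin under its middle.
- spice_jar: spice jar with a green lid, 46 mm wide, 106 mm tall, loose, at the left of the blender farther back: leave alone. Origin under its middle.

How it is judged:
On the way, in this order (a step that is already met when the one before it is completed fails the run):
1. the trigger is squeezed well in between the fingers and the grip's bar (value of joint trigger above 0.12 rad and contact force between the fingers and grip above 0.5 N), for 0.1 s.
2. the trigger is let go and has sprung back, the dial still at off (value of joint trigger below 0.03 rad and value of joint dial_turn below 0.1 rad), for 0.1 s.
3. the dial is at the third notch (value of joint dial_turn above 1.1 rad), for 0.2 s.
At the end, for the whole second after the job is handed in: the dial stands still at the third notch (above 1.1 rad, up to its stop at 1.32), held there by the fingers on its wing (more than 0.5 N), and the trigger is out (below 0.03 rad) (value of joint dial_turn above 1.1 rad and velocity of joint dial_turn between -0.1 and 0.1 rad/s and contact force between the fingers and dial above 0.5 N and value of joint trigger below 0.03 rad); the arm keeps its last pose, push and grip.
It fails at once if the mug is moved more than 30 mm or tipped (distance of mug from where it was at the start of the episode above 0.03 m or angle between mug's own z axis and vertical above 0.5 rad).
It fails at once if the lemon is moved more than 30 mm (distance of lemon from where it was at the start of the episode above 0.03 m).
It fails at once if the spice jar is moved more than 30 mm or tipped (distance of spice_jar from where it was at the start of the episode above 0.03 m or angle between spice_jar's own z axis and vertical above 0.5 rad).
It also fails if it takes over 42 s, if anything falls off the work surface, if the arm or the gripper's body presses on something with over 40 N, if the wrist force passes 120 N, or if a joint passes its speed limit or range.

## Working session

There is one attempt and no reset: what is moved stays moved. The work goes in short steps, Python scripts to look and compute and a tool call to move; the robot and the scene stay as the last step left them, time stands still between calls to the robot, and variables do not carry over. Pictures are saved under pics/ and viewed, at most 10 in all, crops included, and the job is handed in when it is done.

Besides the shell and the picture viewer there is one more tool, called after "Emit:" as name(argument=value, ...), one argument or row to a line, values as JSON. servo_tool: Moves the arm, as the interface text tells. Its arguments: {"type":"object","properties":{"rows":{"type":"array"},"grip_force":{"type":"number"}},"required":["rows"]}

```bash
mkdir -p pics; ls; cat > h.py <<'E'
import numpy as np, cv2
from scipy.spatial.transform import Rotation as R
from workcell import bot
def ray(cam,uv,st=None):
    c=bot.calibration(cam);K=np.array(c["mtx"]);d=np.array([(uv[0]-K[0,2])/K[0,0],(uv[1]-K[1,2])/K[1,1]])
    s=d.copy()
    for _ in range(20): s=d/(1+c["k1"]*(s@s))
    v=np.array([s[0],s[1],1.])
    if "rvec" in c:
        M=R.from_rotvec(np.ravel(c["rvec"])).as_matrix();o=-M.T@np.ravel(c["tvec"]);return o,M.T@v
    T=np.array(c["tool_from_camera"]);Q=R.from_quat(st["ee_rot"]).as_matrix()
    return np.array(st["position"])+Q@T[:3,3],Q@T[:3,:3]@v
def onz(cam,uv,z,st=None):
    o,v=ray(cam,uv,st);return o+v*(z-o[2])/v[2]
def proj(cam,p):
    c=bot.calibration(cam);K=np.array(c["mtx"]);q=R.from_rotvec(np.ravel(c["rvec"])).apply(p)+np.ravel(c["tvec"])
    s=q[:2]/q[2];s=s*(1+c["k1"]*(s@s));return K[:2,:2]@s+K[:2,2]
E
python3 - <<'E'
from h import *
s=bot.sense();print({k:np.round(v,3) for k,v in s.items()},bot.hold_point_z)
for n in("top","side"):
    f=bot.grab_frame(n);cv2.imwrite(f"pics/{n}0.png",f[:,:,::-1]);print(n,np.round(ray(n,(320,240)),3))
E
```

```text
pics
{'time': np.float64(0.0), 'joint_positions': array([-1.247,  0.6  , -0.003,  1.6  ,  0.002,  0.943, -0.08 ]), 'joint_velocities': array([-0.001,  0.   ,  0.001,  0.   ,  0.001,  0.001,  0.002]), 'joint_efforts': array([-2.0000e-03, -7.6505e+01,  1.4970e+00, -2.5235e+01, -5.2000e-02,
        1.7000e-02,  0.0000e+00]), 'position': array([0.283, 0.667, 0.218]), 'ee_rot': array([ 0.199,  0.98 , -0.001, -0.   ]), 'ft_force': array([ 0.384,  0.306, -0.806]), 'wrist_torque': array([-0.011,  0.017, -0.014]), 'gripper_force': np.float64(0.0), 'grip_width': np.float64(0.093)} 0.0188
top [[ 0.355 -0.006  1.016]
 [ 0.23   0.003 -0.973]]
side [[ 0.088 -0.747  0.839]
 [ 0.388  0.661 -0.643]]
```

View pics/top0.png

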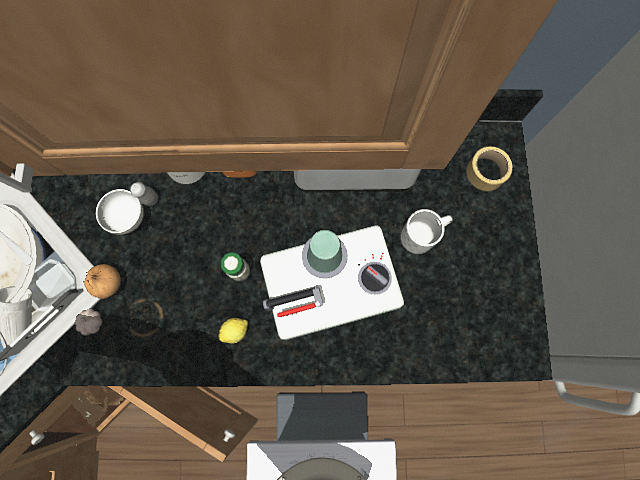

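View pics/side0.png

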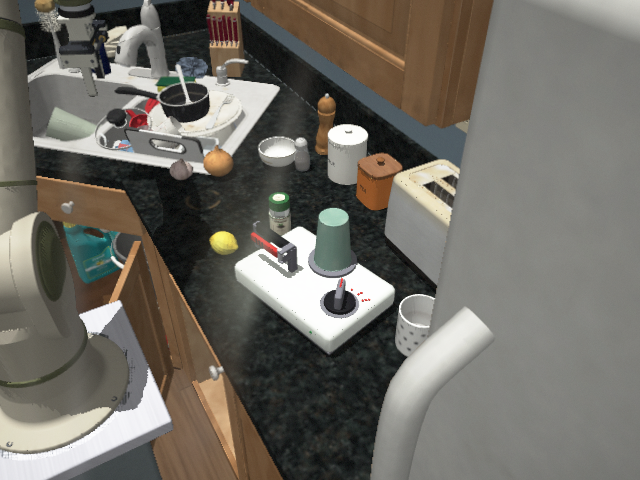

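Top view: white housing with corners at about (262,263), (379,227), (403,305) and (280,338). The red trigger runs (278,315)–(316,305), with the black bar just above it, and the dial is at (375,277). The lemon is at (233,330), the jar at (234,265) and the mug at (422,232). The side view agrees.

```bash
python3 - <<'E'
from h import *
f=cv2.imread("pics/top0.png");hsv=cv2.cvtColor(f,cv2.COLOR_BGR2HSV)
roi=np.zeros(f.shape[:2],np.uint8);roi[222:345,255:410]=1
w=((hsv[...,1]<25)&(hsv[...,2]>215)).astype(np.uint8)*roi
n,l,st,_=cv2.connectedComponentsWithStats(w);i=1+np.argmax(st[1:,4]);c=cv2.findContours((l==i).astype(np.uint8),0,2)[0][0]
# plane points of the housing contour at z=.06
hull=cv2.convexHull(c)[:,0]
P=np.array([onz("top",p,.06)[:2] for p in hull]);r=cv2.minAreaRect((P*1000).astype(np.float32));print("housing",r)
red=((hsv[...,1]>150)&((hsv[...,0]<8)|(hsv[...,0]>172))&(hsv[...,2]>90)).astype(np.uint8)*roi
n,l,st,ce=cv2.connectedComponentsWithStats(red)
for i in range(1,n):
    if st[i,4]>2: print(st[i],ce[i].round(1))
i=1+np.argmax(st[1:,4]);ys,xs=np.nonzero(l==i);Q=np.array([onz("top",p,.12)[:2] for p in zip(xs,ys)])
print("trigger",cv2.minAreaRect((Q*1000).astype(np.float32)),Q.mean(0))
cv2.imwrite("pics/crop0.png",cv2.resize(np.hstack([f[235:320,262:402]]),None,fx=5.6,fy=5.6,interpolation=cv2.INTER_CUBIC))
E
```

```text
housing ((489.76904296875, -26.0469970703125), (185.1245880126953, 274.5318298339844), 14.560776710510254)
[368 266   9   9  11] [371.6 270.1]
[277 303  38  14 171] [295.9 309.7]
trigger ((424.1321105957031, 46.388282775878906), (8.90462589263916, 76.30956268310547), 14.627293586730957) [0.42421263 0.04606593]
```

View pics/crop0.png

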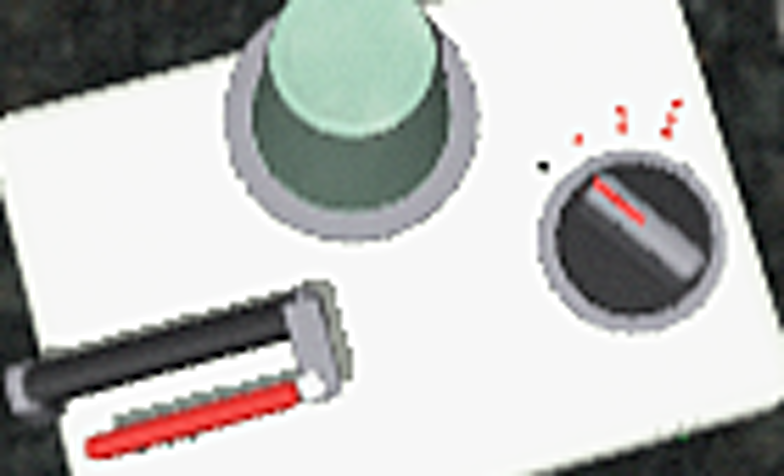

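```bash
python3 - <<'E'
from h import *
f=cv2.imread("pics/top0.png");hsv=cv2.cvtColor(f,cv2.COLOR_BGR2HSV)
C=np.array([.4898,-.0260]);a=np.deg2rad(14.58);X=np.array([np.cos(a),np.sin(a)]);Y=np.array([-X[1],X[0]])
B=lambda p:np.round([(p[:2]-C)@X*1e3,(p[:2]-C)@Y*1e3],1)
def comp(m,box,z,name):
    x0,y0,x1,y1=box;r=np.zeros(m.shape,np.uint8);r[y0:y1,x0:x1]=m[y0:y1,x0:x1]
    n,l,st,ce=cv2.connectedComponentsWithStats(r);i=1+np.argmax(st[1:,4]);c=cv2.findContours((l==i).astype(np.uint8),0,2)[0][0][:,0]
    P=np.array([onz("top",p,z)[:2] for p in c])
    r=cv2.minAreaRect((P*1000).astype(np.float32));print(name,np.round(r[0],1),np.round(r[1],1),round(r[2],1),"blender",B(np.array(r[0])/1e3))
    return P
S,V,H=hsv[...,1],hsv[...,2],hsv[...,0]
red=(S>150)&((H<8)|(H>172))&(V>90)
comp((V<200)|red,(352,258,396,297),.069,"disc+wing")
comp(red,(362,262,380,277),.102,"pointer")
wing=(((V>100)&(V<200)&(S<60))|red)
comp(wing,(366,264,391,287),.102,"wing")
comp((V<90),(262,284,322,310),.122,"bar")
comp(red,(270,298,320,322),.1215,"trigger")
comp((S>60)&(V>140)&(H>60)&(H<95),(300,225,350,262),.176,"cuptop")
comp((S>100)&(H>50)&(H<90),(215,245,255,285),.106,"jarlid")
comp((S>120)&(H>20)&(H<35),(210,310,255,350),.025,"lemon")
m=(S<25)&(V>150);comp(m,(400,205,445,255),.091,"mug")
Q=R.from_quat(bot.sense()["ee_rot"]).as_matrix();print(Q.round(3))
c=bot.calibration("wrist");print(np.round(c["tool_from_camera"],3))
E
```

```text
disc+wing [ 493.8 -119.2] [70.9 69.1] 89.3 blender [-19.6 -91.2]
pointer [ 505. -110.] [23.3  1.5] 43.3 blender [ -6.4 -85.2]
wing [ 502.8 -127.2] [63.8 34.4] 49.8 blender [ -12.9 -101.2]
bar [450.7  62.1] [104.9  50.2] 89.5 blender [-15.6  95.1]
trigger [424.   46.3] [ 8.9 76.2] 14.6 blender [-45.5  86.5]Traceback (most recent call last):
  File "<stdin>", line 19, in <module>
  File "<stdin>", line 7, in comp
    return _wrapfunc(a, 'argmax', axis=axis, out=out, **kwds)
    return bound(*args, **kwds)
ValueError: attempt to get argmax of an empty sequence
```

```bash
cat >> h.py <<'E'
C=np.array([.4898,-.0260]);a=np.deg2rad(14.58);X=np.array([np.cos(a),np.sin(a)]);Y=np.array([-X[1],X[0]])
B=lambda p:np.round([(p[:2]-C)@X*1e3,(p[:2]-C)@Y*1e3],1)
W=lambda bx,by:C+X*bx/1e3+Y*by/1e3
def goal(p,ydeg,pos=None,q=None):
    s=bot.sense();Q=R.from_quat(q if q is not None else s["ee_rot"]);p0=np.array(pos if pos is not None else s["position"])
    y=np.array([np.cos(np.deg2rad(ydeg)),np.sin(np.deg2rad(ydeg)),0]);z=np.array([0,0,-1.]);T=R.from_matrix(np.c_[np.cross(y,z),y,z])
    return (Q.inv().apply(np.array(p)-p0)*1e3).round(1),(Q.inv()*T).as_rotvec(degrees=True).round(2)
E
python3 - <<'E'
from h import *
for p in[(265.6,304.6),(313.8,290.4)]: print("bar",B(onz("top",p,.122)))
for p in[(268+ -0,0)]: pass
g=lambda u,v:(262+(u-2.5)/5.6,235+(v-2.5)/5.6)
print("wing ends",[B(onz("top",g(*p),.102)) for p in[(590,183),(702,268),(597,180),(643,222)]])
print("disc l/r/t/b",[B(onz("top",g(*p),.063)) for p in[(540,240),(725,240),(632,150),(632,332)]])
print("cuptop l/r",[B(onz("top",g(*p),.176)) for p in[(270,55),(435,55)]])
print("jar",B(onz("top",(233,264),.106)),"mug",B(onz("top",(423,228),.091)),"lemon",B(onz("top",(233,331),.03)))
print(goal([*W(-21,103),.24],14.58))
E
```

```text
bar [-19.9 142.1]
bar [-17.6  41.8]
wing ends [array([  2.3, -77.3]), array([ -39.1, -108.1]), array([  2.7, -80.1]), array([-16.9, -92.1])]
disc l/r/t/b [array([ -8.5, -58. ]), array([ -27.3, -126.7]), array([  15.9, -102.3]), array([-51.8, -82. ])]
cuptop l/r [array([63.8, 26.8]), array([ 48.9, -28. ])]
jar [ 81.3 189.2] mug [  53.7 -219.5] lemon [-46.3 233.9]
(array([-381.7, -488.6,  -21.4]), array([-7.000e-02,  4.000e-02,  5.246e+01]))
```

Emit:
servo_tool(
  rows=[
    [0.093,-0.026,-0.034,-0.005,0,0,4],
    [0.093,-0.052,-0.068,-0.01,0,0,8],
    [0.093,-0.08,-0.102,-0.015,0,0,12],
    [0.093,-0.108,-0.138,-0.02,0,0,16],
    [0.093,-0.136,-0.174,-0.021,0,0,20],
  ],
)

```text
time: 0.6
position: [0.3405, 0.4525, 0.2399]
ee_rot: [0.368, 0.93, 0.0, 0.0]
ft_force: [0.3, -0.1, -0.9]
grip_width: 0.093
gripper_force: 0.0
```

```bash
python3 - <<'E'
from h import *
print(goal([*W(-26.5,103),.24],14.58),bot.sense()["joint_positions"].round(2))
E
```

```text
(array([-3.348e+02, -2.146e+02, -2.000e-01]), array([ 2.000e-02, -1.000e-02,  3.229e+01])) [-1.09  0.38  0.09  1.95 -0.05  0.81 -0.16]
```

Emit:
servo_tool(
  rows=[
    [0.093,-0.04,-0.026,0,0,0,4],
    [0.093,-0.08,-0.052,0,0,0,8],
    [0.093,-0.12,-0.077,0,0,0,12],
    [0.093,-0.16,-0.102,0,0,0,16],
    [0.093,-0.2,-0.128,0,0,0,20],
  ],
)

```text
time: 1.1
position: [0.3994, 0.2225, 0.2396]
ee_rot: [0.523, 0.852, 0.0, 0.0]
ft_force: [0.4, -0.5, -0.3]
grip_width: 0.0924
gripper_force: 0.0
```

```bash
python3 - <<'E'
from h import *
print(goal([*W(-26.5,103),.24],14.58),bot.sense()["joint_positions"].round(2))
E
```

```text
(array([-156.2,  -35.7,   -0.4]), array([ 1.000e-02, -0.000e+00,  1.231e+01])) [-0.82  0.25  0.23  2.18 -0.09  0.72 -0.06]
```

Emit:
servo_tool(
  rows=[
    [0.093,-0.039,-0.009,0,0,0,3],
    [0.093,-0.078,-0.018,0,0,0,6],
    [0.093,-0.117,-0.027,0,0,0,9],
    [0.093,-0.156,-0.036,0,0,0,12.3],
    [0.093,-0.156,-0.036,0,0,0,12.3],
  ],
)

```text
time: 1.6
position: [0.4387, 0.0643, 0.2398]
ee_rot: [0.614, 0.789, -0.0, 0.001]
ft_force: [0.2, 1.0, 0.3]
grip_width: 0.0931
gripper_force: 0.0
```

```bash
python3 - <<'E'
from h import *
s=bot.sense();f=bot.grab_frame("wrist");cv2.imwrite("pics/w1.png",f[:,:,::-1])
print(goal([*W(-26.5,103),.24],14.58),s["joint_positions"].round(2),s["position"])
import json;json.dump({k:np.array(s[k]).tolist() for k in("position","ee_rot")},open("w1.json","w"))
E
```

```text
(array([ 0.2, -0.1, -0.3]), array([-0.  ,  0.02, -0.12])) [-0.55  0.24  0.35  2.21 -0.12  0.71  0.12] [0.43872828 0.06433876 0.23982074]
```

View pics/w1.png

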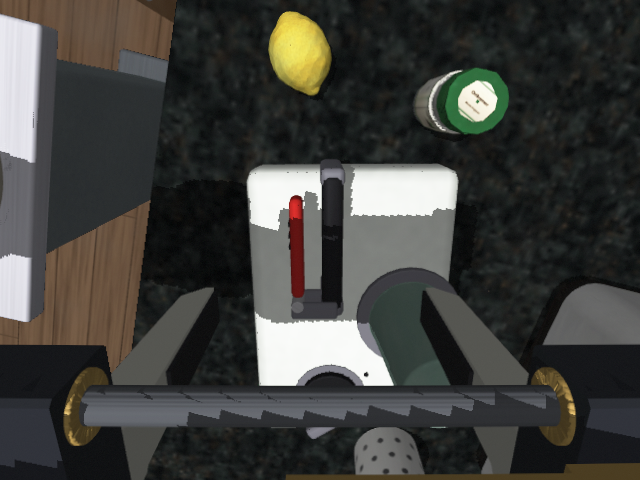

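The wrist view shows the red trigger at columns 291–303, rows 197–297, and the black bar at columns 323–343, rows 180–305. I'll check both against my estimate.

```bash
python3 - <<'E'
from h import *;import json
s=json.load(open("w1.json"));f=cv2.imread("pics/w1.png");hsv=cv2.cvtColor(f,cv2.COLOR_BGR2HSV)
red=(hsv[...,1]>150)&((hsv[...,0]<8)|(hsv[...,0]>172));red[:,:270]=0;red[:,320:]=0
ys,xs=np.nonzero(red);print(xs.min(),xs.max(),ys.min(),ys.max())
for r in(215,240,270):
    g=f[r,280:350].max(1);print(r,"red",np.nonzero(red[r])[0][[0,-1]],"dark",280+np.nonzero(g<60)[0][[0,-1]])
o,_=ray("wrist",(320,240),s);print("cam",B(o),o[2])
for n,uv in dict(trigTopL=(296,197),trigR=(298,298),trn=(291,240),trf=(303,240),barn=(323,240),barf=(343,240)).items(): print(n,B(onz("wrist",uv,.1215,s)))
E
```

```text
289 303 196 296
215 red [289 302] dark [322 342]
240 red [290 302] dark [322 342]
270 red [291 303] dark [322 341]
cam [-26.  185.9] 0.4055012823230091
trigTopL [-42.8 128. ]
trigR [-43.1  48. ]
trn [-47.2  95.5]
trf [-38.3  95.5]
barn [-23.4  95.4]
barf [-8.6 95.3]
```

Emit:
servo_tool(
  rows=[
    [0.093,0.001,0.0015,0.035,0,0,0],
    [0.093,0.001,0.0015,0.07,0,0,0],
    [0.093,0.001,0.0015,0.105,0,0,0],
    [0.093,0.001,0.0015,0.14,0,0,0],
    [0.093,0.001,0.0015,0.147,0,0,0],
  ],
  grip_force=20,
)

```text
time: 2.15
position: [0.4376, 0.0713, 0.0899]
ee_rot: [0.61, 0.793, -0.002, -0.002]
ft_force: [-0.4, 0.1, 0.2]
grip_width: 0.0926
gripper_force: 0.0
```

Emit:
servo_tool(
  rows=[
    [0.06,0,0,0,0,0,0],
    [0.045,0,0,0,0,0,0],
    [0.03,0,0,0,0,0,0],
    [0.025,0,0,0,0,0,0],
    [0.025,0,0,0,0,0,0],
  ],
)

```text
time: 2.65
position: [0.4398, 0.0706, 0.0935]
ee_rot: [0.611, 0.792, 0.001, 0.0]
ft_force: [0.4, 0.8, -0.3]
grip_width: 0.0576
gripper_force: 0.0
```

Emit:
servo_tool(
  rows=[
    [0.025,0,0,0,0,0,0],
    [0.025,0,0,0,0,0,0],
    [0.025,0,0,0,0,0,0],
    [0.025,0,0,0,0,0,0],
    [0.025,0,0,0,0,0,0],
  ],
)

```text
time: 3.15
position: [0.4398, 0.0705, 0.0927]
ee_rot: [0.611, 0.792, 0.0, 0.0]
ft_force: [-0.3, 0.4, 1.1]
grip_width: 0.0301
gripper_force: 19.7
```

Emit:
servo_tool(
  rows=[
    [0.025,0,0,0,0,0,0],
    [0.025,0,0,0,0,0,0],
    [0.025,0,0,0,0,0,0],
    [0.025,0,0,0,0,0,0],
    [0.025,0,0,0,0,0,0],
  ],
)

```text
time: 3.65
position: [0.4397, 0.0705, 0.0927]
ee_rot: [0.611, 0.792, 0.0, 0.0]
ft_force: [1.1, 2.4, -0.3]
grip_width: 0.03
gripper_force: 19.7
```

Width is 30 mm at 20 N, so the trigger is squeezed home. Releasing.

Emit:
servo_tool(
  rows=[
    [0.093,0,0,0,0,0,0],
    [0.093,0,0,0,0,0,0],
    [0.093,0,0,0,0,0,0],
    [0.093,0,0,0,0,0,0],
    [0.093,0,0,0,0,0,0],
  ],
)

```text
time: 4.15
position: [0.4402, 0.0703, 0.0927]
ee_rot: [0.611, 0.792, 0.0, 0.001]
ft_force: [0.4, 0.6, 0.2]
grip_width: 0.0656
gripper_force: 0.0
```

Emit:
servo_tool(
  rows=[
    [0.093,0,0,0,0,0,0],
    [0.093,0,0,-0.035,0,0,0],
    [0.093,0,0,-0.075,0,0,0],
    [0.093,0,0,-0.115,0,0,0],
    [0.093,0,0,-0.147,0,0,0],
  ],
)

```text
time: 4.65
position: [0.4397, 0.0701, 0.2418]
ee_rot: [0.611, 0.792, 0.001, 0.001]
ft_force: [0.2, -0.1, -0.7]
grip_width: 0.0927
gripper_force: 0.0
```

```bash
python3 - <<'E'
from h import *
s=bot.sense();f=bot.grab_frame("wrist")
hsv=cv2.cvtColor(f,cv2.COLOR_RGB2HSV);red=(hsv[...,1]>150)&((hsv[...,0]<8)|(hsv[...,0]>172));red[:,:270]=0;red[:,322:]=0
print(s["grip_width"])
for r in(215,270): print(B(onz("wrist",(np.nonzero(red[r])[0].mean(),r),.1215,s)))
# hover so that the camera (0.083 along tool x) looks over dial: blender (-18,-91)
for h in[(-18,-170)]: print(goal([*W(*h),.24],14.58),s["joint_positions"].round(2))
E
```

```text
0.09267734316937776
[-43.3 119.5]
[-43.3  76.1]
(array([-275.3,    4. ,    5.3]), array([ 0.4 , -0.04,  0.09])) [-0.59  0.24  0.37  2.2  -0.13  0.72  0.13]
```

The trigger is back parallel to the bar, so it has sprung out. Moving toward the dial.

Emit:
servo_tool(
  rows=[
    [0.093,-0.042,0,0,0,0,0],
    [0.093,-0.086,0,0,0,0,0],
    [0.093,-0.13,0.002,0,0,0,0],
    [0.093,-0.174,0.004,0,0,0,0],
    [0.093,-0.216,0.004,0,0,0,0],
  ],
)

```text
time: 5.2
position: [0.4988, -0.1395, 0.2395]
ee_rot: [0.611, 0.792, 0.0, 0.0]
ft_force: [1.0, 0.3, 0.3]
grip_width: 0.093
gripper_force: 0.0
```

Emit:
servo_tool(
  rows=[
    [0.06,-0.03,0,0,0,0,0],
    [0.06,-0.059,0,0,0,0,0],
    [0.06,-0.059,0,0,0,0,0],
    [0.06,-0.059,0,0,0,0,0],
  ],
)

```text
time: 5.6
position: [0.5129, -0.195, 0.2392]
ee_rot: [0.611, 0.792, -0.0, -0.0]
ft_force: [0.4, 0.3, 0.3]
grip_width: 0.0657
gripper_force: 0.0
```

```bash
python3 - <<'E'
from h import *
s=bot.sense();f=bot.grab_frame("wrist");cv2.imwrite("pics/w2.png",f[:,:,::-1])
import json;json.dump({k:np.array(s[k]).tolist() for k in("position","ee_rot")},open("w2.json","w"));print(B(s["position"]),s["position"],s["joint_positions"].round(2))
E
```

```text
[ -20.2 -169.3] [ 0.51291862 -0.19497142  0.23916   ] [-0.04  0.38  0.42  2.   -0.21  0.8   0.75]
```

View pics/w2.png

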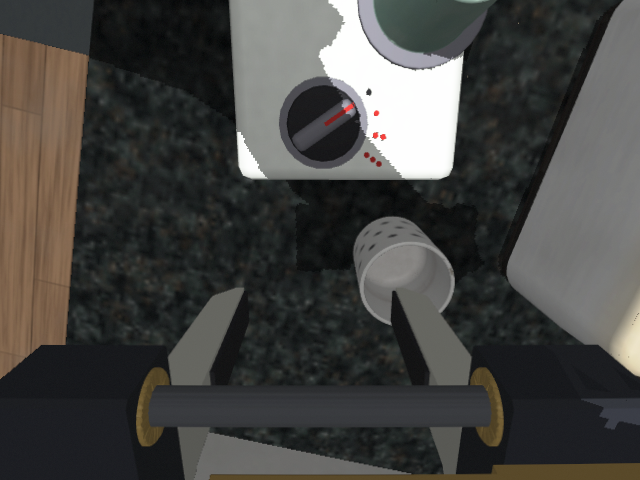

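The wing runs from (298,147) to the pointer end near (351,103). The disc centre is at about (323,123), and the off dot is at (369,92).

```bash
python3 - <<'E'
from h import *;import json
s=json.load(open("w2.json"));f=cv2.imread("pics/w2.png");hsv=cv2.cvtColor(f,cv2.COLOR_BGR2HSV)
c0=B(onz("wrist",(323,123),.069,s));print("disc",c0)
red=(hsv[...,1]>120)&((hsv[...,0]<8)|(hsv[...,0]>172));red[:98]=0;red[130:]=0;red[:,:318]=0;red[:,358:]=0
ys,xs=np.nonzero(red);P=np.array([onz("wrist",p,.102,s)[:2] for p in zip(xs,ys)]);P=np.array([B(p) for p in P])
l=cv2.fitLine(P.astype(np.float32),2,0,.01,.01).ravel();print("pointer",l,np.rad2deg(np.arctan2(l[1],l[0])),len(P))
print("wing ends",[B(onz("wrist",p,.102,s)) for p in[(350,104),(298,147),(325,124),(352,105)]])
for p in[(369,92),(376,113),(379,136),(373,159)]:
    d=B(onz("wrist",p,.06,s))-c0;print(np.rad2deg(np.arctan2(d[1],d[0])).round(1),np.hypot(*d).round(1))
E
```

```text
disc [-16.9 -91.5]
pointer [  0.82305604   0.56796014  -5.589032   -84.4129    ] 34.6081 155
wing ends [array([  2.1, -77.6]), array([ -35.6, -107.9]), array([-15.7, -91.5]), array([  3.6, -78.3])]
32.9 44.4
10.1 44.4
-12.7 48.2
-34.7 52.0
```

```bash
python3 - <<'E'
from h import *
print(goal([*W(-17.2,-91.8),.16],14.58+34-90))
E
```

```text
(array([76.6,  3. , 79.3]), array([-4.000e-02, -2.000e-02,  5.615e+01]))
```

Emit:
servo_tool(
  rows=[
    [0.06,0.02,0.003,0,0,0,8],
    [0.06,0.04,0.003,0,0,0,16],
    [0.06,0.06,0.003,0,0,0,24],
    [0.06,0.0766,0.003,0.02,0,0,32],
    [0.06,0.0766,0.003,0.04,0,0,40],
  ],
)

```text
time: 6.15
position: [0.4963, -0.1159, 0.1994]
ee_rot: [0.845, 0.535, 0.001, -0.001]
ft_force: [0.5, -0.3, -1.1]
grip_width: 0.06
gripper_force: 0.0
```

Emit:
servo_tool(
  rows=[
    [0.06,0,0,0.01,0,0,8],
    [0.06,0,0,0.02,0,0,16.15],
    [0.06,0,0,0.039,0,0,16.15],
    [0.06,0,0,0.039,0,0,16.15],
  ],
)

```text
time: 6.55
position: [0.4954, -0.1178, 0.1591]
ee_rot: [0.911, 0.413, -0.001, -0.001]
ft_force: [0.1, 0.2, -0.2]
grip_width: 0.0599
gripper_force: 0.0
```

```bash
python3 - <<'E'
from h import *
print(goal([*W(-17.2,-91.8),.084],14.58+34-90),bot.sense()["joint_positions"].round(2))
E
```

```text
(array([-0.4,  1.7, 75.1]), array([-0.17,  0.09,  0.15])) [-0.3   0.49  0.6   2.17 -0.48  0.61 -0.07]
```

Emit:
servo_tool(
  rows=[
    [0.06,0,0.0015,0.02,1.2,3.3,0],
    [0.06,0,0.0015,0.04,2.4,6.6,0],
    [0.06,0,0.0015,0.058,2.4,6.6,0],
    [0.05,0,0.0015,0.075,2.4,6.6,0],
    [0.05,0,0.0015,0.075,2.4,6.6,0],
  ],
  grip_force=40,
)

```text
time: 7.05
position: [0.497, -0.1201, 0.0849]
ee_rot: [0.91, 0.411, 0.043, -0.044]
ft_force: [0.2, -0.2, 0.3]
grip_width: 0.0512
gripper_force: 0.0
```

Emit:
servo_tool(
  rows=[
    [0.03,0,0,0,0,0,0],
    [0.01,0,0,0,0,0,0],
    [0.005,0,0,0,0,0,0],
    [0.005,0,0,0,0,0,0],
    [0.005,0,0,0,0,0,0],
  ],
)

```text
time: 7.55
position: [0.4974, -0.12, 0.086]
ee_rot: [0.91, 0.411, 0.044, -0.043]
ft_force: [-9.2, 7.7, 9.4]
grip_width: 0.0145
gripper_force: 5.9
```

Emit:
servo_tool(
  rows=[
    [0.005,0,0,0,0,0,0],
    [0.005,0,0,0,0,0,0],
    [0.005,0,0,0,0,0,0],
    [0.005,0,0,0,0,0,0],
  ],
)

```text
time: 7.95
position: [0.4972, -0.1198, 0.086]
ee_rot: [0.91, 0.411, 0.044, -0.044]
ft_force: [-2.4, 2.3, 5.7]
grip_width: 0.0139
gripper_force: 39.9
```

The grip is 14 mm wide, so the wing is held. Turning.

Emit:
servo_tool(
  rows=[
    [0.005,0,0,0,0,0,5],
    [0.005,0,0,0,0,0,10],
    [0.005,0,0,0,0,0,15],
    [0.005,0,0,0,0,0,20],
    [0.005,0,0,0,0,0,25],
  ],
)

```text
time: 8.45
position: [0.4973, -0.1201, 0.086]
ee_rot: [0.977, 0.203, 0.033, -0.052]
ft_force: [-3.1, 2.0, 4.3]
grip_width: 0.0143
gripper_force: 41.0
```

Emit:
servo_tool(
  rows=[
    [0.005,0,0,0,0,0,5],
    [0.005,0,0,0,0,0,10],
    [0.005,0,0,0,0,0,15],
    [0.005,0,0,0,0,0,20],
    [0.005,0,0,0,0,0,25],
  ],
)

```text
time: 8.95
position: [0.4973, -0.1202, 0.086]
ee_rot: [0.998, -0.014, 0.021, -0.058]
ft_force: [-2.7, 3.3, 6.2]
grip_width: 0.0141
gripper_force: 40.7
```

```bash
python3 - <<'E'
from h import *
s=bot.sense();y=R.from_quat(s["ee_rot"]).as_matrix()[:,1];print("turned",-41.4-np.rad2deg(np.arctan2(y[1],y[0])),s["joint_positions"].round(2),s["wrist_torque"],s["ft_force"],B(s["position"]))
E
```

```text
turned 50.02163689066328 [-0.18  0.63  0.58  2.23 -0.95  0.56 -0.43] [-0.1204121   0.5585832   0.22157216] [-2.7182753   3.27165047  6.21071045] [-16.4 -93. ]
```

Emit:
servo_tool(
  rows=[
    [0.005,0,0,0,0,0,5],
    [0.005,0,0,0,0,0,10],
    [0.005,0,0,0,0,0,15],
    [0.005,0,0,0,0,0,19],
    [0.005,0,0,0,0,0,21],
  ],
)

```text
time: 9.45
position: [0.4974, -0.1203, 0.086]
ee_rot: [0.979, -0.195, 0.011, -0.061]
ft_force: [-3.0, 2.3, 7.3]
grip_width: 0.0145
gripper_force: 40.3
```

Emit:
servo_tool(
  rows=[
    [0.005,0,0,0,0,0,0],
    [0.005,0,0,0,0,0,0],
    [0.005,0,0,0,0,0,0],
    [0.005,0,0,0,0,0,0],
    [0.005,0,0,0,0,0,0],
  ],
)

```text
time: 9.95
position: [0.4974, -0.1203, 0.086]
ee_rot: [0.979, -0.194, 0.011, -0.061]
ft_force: [-2.1, 2.5, 6.2]
grip_width: 0.0145
gripper_force: 40.3
```

```bash
python3 - <<'E'
from h import *
s=bot.sense();y=R.from_quat(s["ee_rot"]).as_matrix()[:,1];print("turned",-41.4-np.rad2deg(np.arctan2(y[1],y[0])),s["joint_positions"].round(2),s["wrist_torque"],s["ft_force"],B(s["position"]))
f=bot.grab_frame("top");g=bot.grab_frame("side")
cv2.imwrite("pics/e.png",cv2.resize(np.hstack([f[220:340,255:405],g[200:320,270:420]])[:,:,::-1],None,fx=2.6,fy=2.6,interpolation=2))
E
```

```text
turned 70.97021561820435 [-0.22  0.65  0.64  2.23 -1.    0.6  -0.74] [-0.10481976  0.62754508  0.25369043] [-2.09507197  2.49391497  6.23673742] [-16.4 -93.2]
```

View pics/e.png

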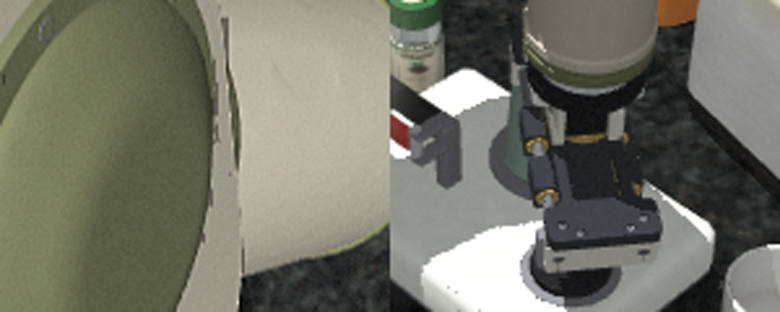

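The arm hides the dial from the top camera. In the side view the gripper is on the dial, clear of the cup, and the jar and mug are still upright. The tool has turned 71° (1.24 rad) with the wing held at 40 N, so I'm handing in.

```bash
python3 -c "
from workcell import bot
print(bot.finish_job())"
```

```text
the job is handed in; nothing more can be done
None
```

I squeezed the trigger home and let it spring back, then turned the dial about 1.24 rad (from the tool's rotation) to the three-dot notch. I handed the job in at about 10 s with the wing still gripped at 40 N; no verdict came back.

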